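# Run the cap nut onto the flash column

### The arm

A 6-joint arm with a two-finger parallel gripper is mounted at the origin on the work surface. World frame = base frame: x ahead of the robot, y to its left, z up, the work surface at z = 0. Lengths are in mm, angles in rad, forces in N, time in s.
With the tool pointing down it reaches from about 275 to 825 mm from the base axis. Payload 5.2 kg.
Tool frame: the origin (TCP) lies at the very end of the fingers, on their centre line; the grasp point (between the pads) lies 19 mm behind it; x points along the fingers, y is the direction in which the jaws open and shut, and the axes are right-handed (so a half turn about x gives the same grasp; the last joint's range is limited). The gripper opens to 93 mm and grips with 3 to 60 N. Pads are 15 mm wide; open, the fingers measure 128 mm over their backs; the gripper's body (75 mm by 188 mm) begins 65 mm behind the grasp point.
Start: joints at [-1.396, 0.259, 1.535, -0, 1.348, -0.203], TCP at [202.903, -511.21, 218.653] pointing down, gripper open.
Joint ranges: [-3.14, 3.14], [-0.91, 2.08], [0.19, 2.58], [-1.22, 4.36], [0.22, 2.71], [-3.12, 3.12]. Speed limits (rad/s): [2.57, 2.57, 3.14, 3.14, 3.14, 3.14].

### API

Orientations are given as a 3x3 rotation matrix whose columns are the frame's x, y, z axes.
In Python, from cell import ctrl, snapshot, calibration gives the robot as it stands.
- The arm moves only by the tool jog_arm, never from a script. Its argument "deltas" is a list of rows, each an object with "xyz": the shift along the tool's x, y, z in mm, a list of three; "rot": the turn, a rotation vector about the tool's x, y, z in rad, a list of three; "grip": the gripper command: -1 is fully open, 1 is shut, values between are in proportion. A call has 1 to 12 rows; each row shifts and turns the commanded pose from where the row before left it, along the tool's axes as they then stand; what a row does not reach is not made up. A row lasts 1/8 s, in which the tool goes at most 62.5 mm and 10.7 degrees, less where a joint would pass 70% of its speed; a pose out of reach is approached as far as the arm can. A call with a gripper value outside its range is refused whole. The fingers move at their own pace and stop on an object; the grip force is fixed at half the most. Time passes only in rows, so rows that do not move let the fingers close. It gives the time, the measured TCP pose, the force and the opening at its end, in the units of the state.
- ctrl.sense(): the state, without advancing time (a new reading comes with each control period).
- snapshot(name): name is "scene" or "top" or "wrist"; returns the picture (384x512x3 uint8, blue, green, red); there is no depth.
- calibration(name): a dict with "fx", "fy", "cx", "cy" (pixels), "rvec" (rotation vector, rad) and "tvec" (3), from world to camera coordinates, as OpenCV has them. Camera axes: x right, y down, z forward; pixel columns grow to the right and rows downward; lengths in mm; the calibration is good to about 2 mm. A picture is of the moment at which its call begins: read the wrist's pose just before it. calibration takes no time and is no camera call; for the wrist camera it gives the pose at the moment of the call.
- ctrl.sign_off(): hands the job in, once; it reports no verdict.
The state is a dict: "clock": time; "joint_pos": joint angles; "qvel": joint speeds; "joint_efforts": joint torques, N m; "eef_pos": TCP position; "orientation": TCP orientation; "wrist_force": force on the tool from outside, world axes, zero at the start; "moment": the same for the moment, N m; "width": opening from 0.0 (shut) to 1.0 (fully open).
Only numpy, scipy, OpenCV 4.12 (cv2) and the standard library are available. Lean on these libraries where they do the work, as an engineer would, in place of code of your own. Each camera call takes 0.05 s, during which the arm holds its last target.

### The job

Close the upright flash column with the hexagonal cap nut: set the nut level on the threaded neck and turn it gently backward (counter-clockwise seen from above), bearing lightly on the thread, until you feel it drop at the thread start. Then run it on clockwise until it has pushed the sealing ring flush and comes up against the column's shoulder; stop at hand-tight without forcing the thread, and let go. Leave the bottle, the tube rack and the beaker where they stand.

Things in the scene. Friction and masses are not known exactly. Their poses are not given: they have to be found in the camera images.
- cap: Hexagonal aluminium cap nut, closed top, 50 mm over flats, 58 over corners, flats 27 high (30 with the raised centre), 0.10-0.17 kg, lying mouth down. Origin: centre of its rim (underside), z up; flats face its x axis and every 60 deg from it. Bore 40 mm; inside, 1.5 mm above the rim, three thread lugs 120 deg apart, 1.8 mm thick, tips on a 29 mm circle.
- shoulder (a point): Centre of the column's flat shoulder (47 mm wide flange), 100 mm above the bench, z up. The neck rises 19 mm above it: core 28 mm, coned top, right-hand three-start thread, crests 36 mm, 16.5 mm a turn. Where its three starts lie round the neck is not known. Round the neck a black sprung sealing ring, 47 mm wide, stands 2 mm above the shoulder; about 9 N push it flush.
- column: Short steel column, tube 40 mm, held rigidly in a low bench clamp (foot 130 x 150, block 48 mm high). Origin: under the foot, on the column axis. Set on the thread the nut's rim rests 6 to 12 mm above the shoulder, rises as it turns back, and within 120 deg drops 5 mm. Then about 180 deg clockwise bring it home: up to 0.15 N m, rising steeply at the shoulder; 0.25 is hand-tight, over 0.5 too much.
- solvent: Amber glass solvent bottle, 68 mm wide, 150 high, beyond the column. Origin under its foot. Bystander.
- rack: Steel test-tube rack with glass tubes, 70 x 170 mm, 86 high. Origin under its centre. Bystander.
- beaker: Small open steel beaker, 64 mm wide, 70 high. Origin under its foot. Bystander.
Mind the look-alikes: they are no part of the job. Several things have the shape of the cap; the one meant has the colours described above.

How it is judged:
By the outcome, as a careful person would: the job done as asked, in the order asked, and still so for the second after the job is handed in, with the robot touching nothing.
It also fails if it takes over 70 s, if anything falls off the work surface, if the arm or the gripper's body presses on something with over 40 N, if the wrist force passes 120 N, or if a joint passes its speed limit or range.

## Working session

There is one attempt and no reset: what is moved stays moved. The work goes in short steps, Python scripts to look and compute and a tool call to move; the robot and the scene stay as the last step left them, time stands still between calls to the robot, and variables do not carry over. Pictures are saved under pics/ and viewed, and the job is handed in when it is done.

Besides the shell and the picture viewer there is one more tool, called after "Call:" as name([rows], argument=value, ...), one row to a line, values as JSON. jog_arm: Moves the arm, as the interface text tells. Its arguments: {"type":"object","properties":{"deltas":{"type":"array","items":{"type":"object","properties":{"xyz":{"type":"array","items":{"type":"number"}},"rot":{"type":"array","items":{"type":"number"}},"grip":{"type":"number"}}}}},"required":["deltas"]}

```bash
ls; mkdir -p pics
python3 - <<'E'
from cell import ctrl,snapshot,calibration
import cv2
s=ctrl.sense();print(s)
for n in("scene","top","wrist"):
    c=calibration(n);print(n,c)
    cv2.imwrite(f"pics/{n}0.png",snapshot(n))
E
```

```text
pics
{'clock': 0.0, 'joint_pos': array([-1.39579137e+00,  2.59363833e-01,  1.53607128e+00,  1.61481706e-05,
        1.34795358e+00, -2.02805377e-01]), 'qvel': array([-0.00106019,  0.00061023,  0.00159263, -0.00021382,  0.00097273,
        0.00126775]), 'joint_efforts': array([ 1.32068311e-03, -4.37298310e+01, -2.83996868e+01,  7.18144211e-02,
        4.14372585e-02, -1.50393321e-04]), 'eef_pos': array([ 202.81842896, -510.67254165,  217.81120896]), 'orientation': array([[-2.97204140e-04,  3.68882524e-01, -9.29475979e-01],
       [ 1.77134042e-03, -9.29474368e-01, -3.68882451e-01],
       [-9.99998387e-01, -1.75605176e-03, -3.77172895e-04]]), 'wrist_force': array([0.29851901, 0.37091931, 0.33396728]), 'moment': array([-0.01967518,  0.02504038, -0.01185787]), 'width': 0.9978433631514045}
scene {'fx': 411.72522000585536, 'fy': 411.72522000585536, 'cx': 253.12262985835247, 'cy': 194.56074225671557, 'rvec': array([ 2.30289643,  0.92551055, -0.3317712 ]), 'tvec': array([-384.25038859, -218.58581698, 1441.33008349])}
top {'fx': 411.16693475604706, 'fy': 411.16693475604706, 'cx': 259.35572420405265, 'cy': 189.63711386334842, 'rvec': array([ 2.17493284, -2.11177274,  0.21121266]), 'tvec': array([ -34.02985613,  565.09966755, 1033.17790895])}
wrist {'fx': 302.3310127715702, 'fy': 302.3310127715702, 'cx': 258.96146627229746, 'cy': 193.67152053931926, 'rvec': array([-2.41623729,  1.63730791,  0.21718261]), 'tvec': array([-549.48642527,  -31.13427964,  391.6172664 ])}
```

View pics/scene0.png

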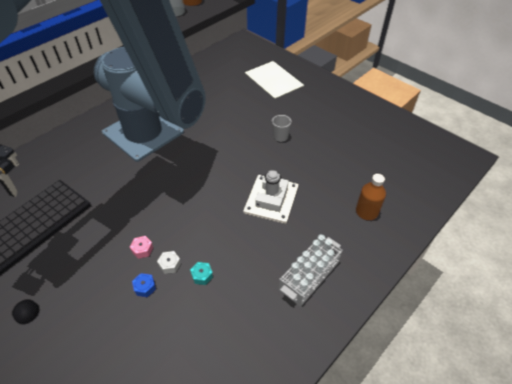

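View pics/top0.png

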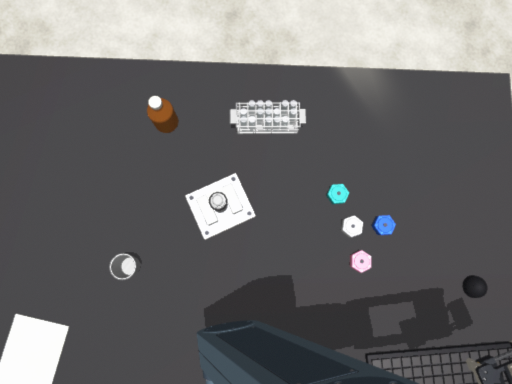

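View pics/wrist0.png

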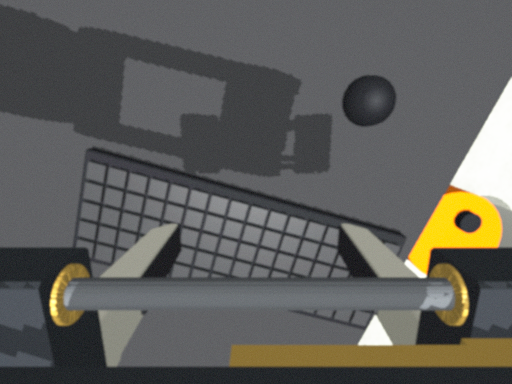

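Scene: four hex nuts in the top view, at pink (362,261), white/silver (353,226), blue (385,225) and teal (339,193). The column is at (218,201). The description says aluminium, so I choose the silver one and check it in a crop.

```bash
cat > h.py <<'E'
import numpy as np, cv2
from cell import ctrl,snapshot,calibration
def K(c): return np.array([[c["fx"],0,c["cx"]],[0,c["fy"],c["cy"]],[0,0,1.]])
def back(c,uv,z):
    R=cv2.Rodrigues(c["rvec"])[0]; o=-R.T@c["tvec"]
    d=R.T@np.linalg.inv(K(c))@np.array([uv[0],uv[1],1.])
    return o+d*(z-o[2])/d[2]
def proj(c,p):
    return cv2.projectPoints(np.array(p,float).reshape(-1,3),c["rvec"],c["tvec"],K(c),None)[0].reshape(-1,2)
def st():
    s=ctrl.sense(); o=s["orientation"]
    print("t",round(s["clock"],2),"tcp",s["eef_pos"].round(1),"x",o[:,0].round(4),"y",o[:,1].round(4),"yaw_y",np.degrees(np.arctan2(o[1,1],o[0,1])).round(2),"F",s["wrist_force"].round(2),"M",s["moment"].round(3),"w",round(s["width"]*93,1),"q",s["joint_pos"].round(3))
    return s
E
python3 - <<'E'
from h import *
t=cv2.imread("pics/top0.png")
a=cv2.resize(t[175:285,310:420],(440,440),interpolation=cv2.INTER_CUBIC)
s=cv2.imread("pics/scene0.png")
b=cv2.resize(s[225:305,120:220],(500,400),interpolation=cv2.INTER_CUBIC)[:, :350]
b2=cv2.copyMakeBorder(b,0,40,0,0,cv2.BORDER_CONSTANT)
cv2.imwrite("pics/crop1.png",np.hstack([a,b2]))
c=calibration("top")
for n,uv in dict(pink=(362,261),white=(353,226),blue=(385,225),teal=(339,193)).items(): print(n,back(c,uv,30).round(1))
print("neck",back(c,(218,201),119).round(1))
print("clamp",[back(c,u,5).round(0) for u in((186,198),(238,175),(255,211),(205,238))])
cs=calibration("scene"); print(back(cs,(273,177),119).round(1), back(cs,(168,260),30).round(1))
print("bottle",back(c,(155,102),150),"beaker",back(c,(124,266),70),"rack",back(c,(268,117),80))
E
```

```text
pink [ 388.2 -291.6   30. ]
white [ 479.1 -269.    30. ]
blue [ 484.3 -354.8   30. ]
teal [ 566.8 -232.2   30. ]
neck [522.4  84.4 119. ]
clamp [array([544., 180.,   5.]), array([612.,  41.,   5.]), array([514.,  -8.,   5.]), array([438., 123.,   5.])]
[537.2  74.8 119. ] [ 483.1 -271.7   30. ]
bottle [758.3344423  246.97224082 150.        ] beaker [359.64415982 313.14003158  70.        ] rack [755.42962496 -34.16629736  80.        ]
```

View pics/crop1.png

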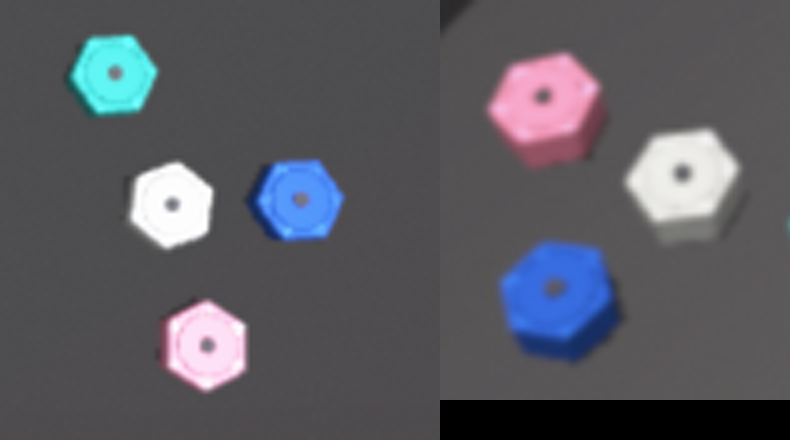

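The silver-white nut at top-view pixel (353,226) is the aluminium one; pink, blue and teal are look-alikes. Next I work out the wrist-camera geometry.

Run:
```python
from h import *
s=st(); c=calibration("wrist"); R=cv2.Rodrigues(c["rvec"])[0]; o=-R.T@c["tvec"]
T=s["orientation"]
print("cam in tool",(T.T@(o-s["eef_pos"])).round(1)); print("cam axes in tool (cols x,y,z)\n",(T.T@R.T).round(3))
for h in (0,60,150,250):print(h,proj(c,s["eef_pos"]+T[:,0]*h))
```

```text
t 0.15 tcp [ 202.8 -510.8  218. ] x [-3.0e-04  1.4e-03 -1.0e+00] y [ 0.3689 -0.9295 -0.0014] yaw_y -68.35 F [ 0.59  0.02 -0.53] M [-0.024  0.045 -0.032] w 92.7 q [-1.396  0.259  1.536 -0.     1.348 -0.203]
cam in tool [-167.4    0.3  -71.8]
cam axes in tool (cols x,y,z)
 [[ 0.    -0.258  0.966]
 [ 1.     0.002  0.   ]
 [-0.002  0.966  0.258]]
0 [[258.3316015  237.49784002]]
60 [[258.50641627 207.16756603]]
150 [[258.65179489 181.94444998]]
250 [[258.74303634 166.11410382]]
```

Call:
jog_arm([
  {"xyz": [12,-15,-43],"grip": -1},
  {"xyz": [12,-15,-43],"grip": -1},
  {"xyz": [11,-15,-43],"grip": -1},
  {"xyz": [11,-15,-43],"grip": -1},
  {"xyz": [11,-15,-43],"grip": -1},
  {"xyz": [11,-15,-43],"grip": -1},
  {"xyz": [10,-16,-44],"grip": -1},
  {"xyz": [10,-16,-44],"grip": -1},
  {"xyz": [0,0,0],"grip": -0.3},
  {"xyz": [0,0,0],"grip": -0.3},
])

```text
$.deltas[0]: bad value
```

Run:
```python
from h import *
s=st(); c=calibration("wrist"); im=snapshot("wrist"); cv2.imwrite("pics/w1.png",im); np.save("w1.npy",np.r_[c["rvec"],c["tvec"],c["fx"],c["cx"],c["cy"]])
```

```text
t 0.15 tcp [ 202.8 -510.8  218. ] x [-3.0e-04  1.4e-03 -1.0e+00] y [ 0.3689 -0.9295 -0.0014] yaw_y -68.35 F [ 0.59  0.02 -0.53] M [-0.024  0.045 -0.032] w 92.7 q [-1.396  0.259  1.536 -0.     1.348 -0.203]
```

View pics/w1.png

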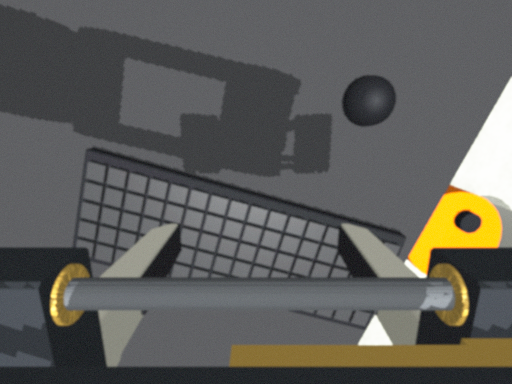

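The rot field is probably required, so I send it as well.

Call:
jog_arm([
  {"xyz": [12,-15,-43],"rot": [0,0,0],"grip": -1},
  {"xyz": [12,-15,-43],"rot": [0,0,0],"grip": -1},
  {"xyz": [11,-15,-43],"rot": [0,0,0],"grip": -1},
  {"xyz": [11,-15,-43],"rot": [0,0,0],"grip": -1},
  {"xyz": [11,-15,-43],"rot": [0,0,0],"grip": -1},
  {"xyz": [11,-15,-43],"rot": [0,0,0],"grip": -1},
  {"xyz": [10,-16,-44],"rot": [0,0,0],"grip": -1},
  {"xyz": [10,-16,-44],"rot": [0,0,0],"grip": -1},
  {"xyz": [0,0,0],"rot": [0,0,0],"grip": -0.3},
  {"xyz": [0,0,0],"rot": [0,0,0],"grip": -0.3},
])

```text
clock: 1.45
eef_pos: [479.2, -270.3, 130.5]
orientation: [[-0.001, 0.37, -0.929], [-0.0, -0.929, -0.37], [-1.0, -0.0, 0.001]]
wrist_force: [-0.0, -0.5, -0.0]
width: 0.834
```

Run:
```python
from h import *
s=st(); c=calibration("wrist"); im=snapshot("wrist"); cv2.imwrite("pics/w2.png",im); 
import pickle; pickle.dump(c,open("w2.pkl","wb"))
```

```text
t 1.45 tcp [ 479.2 -270.3  130.5] x [-6.e-04 -1.e-04 -1.e+00] y [ 3.697e-01 -9.292e-01 -1.000e-04] yaw_y -68.3 F [-0.02 -0.55 -0.03] M [-0.002  0.008 -0.088] w 77.6 q [-7.160e-01  3.340e-01  1.658e+00 -1.000e-03  1.150e+00  4.760e-01]
```

View pics/w2.png

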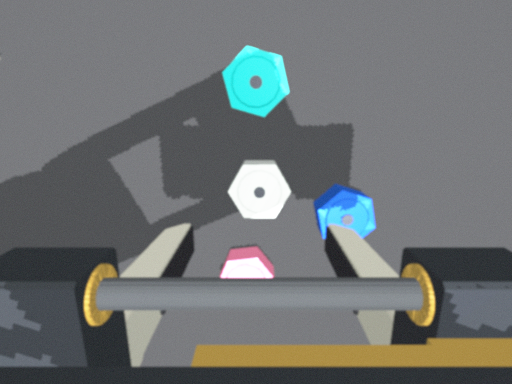

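The wrist image shows the white nut centred at (259,191), with corners at about (229,192) and (290,192), so its flats face image up/down. I fit it accurately.

Run:
```python
from h import *
import pickle; from scipy.optimize import least_squares
c=pickle.load(open("w2.pkl","rb")); im=cv2.imread("pics/w2.png")
hsv=cv2.cvtColor(im,cv2.COLOR_BGR2HSV)
m=((hsv[...,1]<40)&(hsv[...,2]>195)).astype(np.uint8)
n,l,s,ct=cv2.connectedComponentsWithStats(m)
i=l[180,259]; print(s[i],ct[i])
mm=(l==i).astype(np.uint8); cn=max(cv2.findContours(mm,0,1)[0],key=cv2.contourArea).reshape(-1,2).astype(float)
P=np.array([back(c,p,27)[:2] for p in cn])
def sd(q):
    x,y,a,r=q; d=P-[x,y]
    return np.max([d@[np.cos(a+k*np.pi/3),np.sin(a+k*np.pi/3)] for k in range(6)],0)-r
for z0 in (27,):
  best=min((least_squares(sd,[480,-270,a,25],loss="soft_l1") for a in (0.1,.4,.7)),key=lambda r:r.cost)
  print(best.x[:2],np.degrees(best.x[2])%60,best.x[3],best.cost)
print("hole",back(c,(259.5,192),30))
im2=cv2.resize(im[150:230,215:305],None,fx=6,fy=6,interpolation=cv2.INTER_CUBIC); cv2.imwrite("pics/c2.png",im2)
```

```text
[ 228  163   63   56 2535] [259.26035503 190.75502959]
[ 480.73685938 -270.30058347] 21.993031481074517 25.52687891449502 11.937011987030992
hole [ 481.10848294 -270.41604216   30.        ]
```

View pics/c2.png

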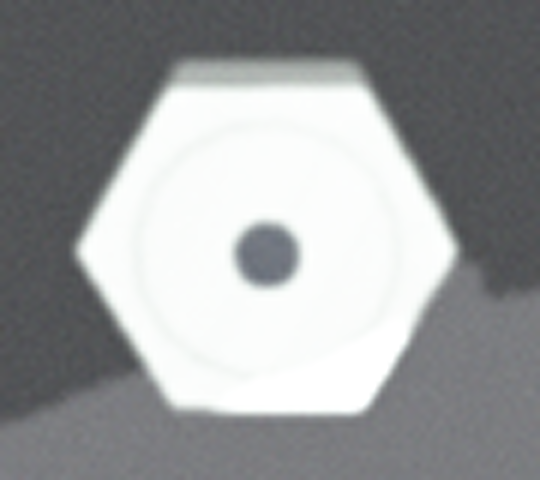

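Call:
jog_arm([
  {"xyz": [0,0,0],"rot": [-0.1576,0,0],"grip": -0.4},
  {"xyz": [0,0,0],"rot": [-0.1576,0,0],"grip": -0.4},
  {"xyz": [0,0,0],"rot": [-0.1576,0,0],"grip": -0.4},
  {"xyz": [0,0,0],"rot": [-0.1576,0,0],"grip": -0.4},
  {"xyz": [0,0,0],"rot": [-0.1576,0,0],"grip": -0.4},
  {"xyz": [0,0,0],"rot": [-0.1576,0,0],"grip": -0.4},
  {"xyz": [0,0,0],"rot": [-0.1576,0,0],"grip": -0.4},
  {"xyz": [0,0,0],"rot": [-0.1576,0,0],"grip": -0.4},
  {"xyz": [0,0,0],"rot": [-0.1576,0,0],"grip": -0.4},
  {"xyz": [0,0,0],"rot": [-0.1576,0,0],"grip": -0.4},
  {"xyz": [0,0,0],"rot": [0,0,0],"grip": -0.4},
  {"xyz": [0,0,0],"rot": [0,0,0],"grip": -0.4},
])

```text
clock: 3.0
eef_pos: [479.0, -270.9, 130.9]
orientation: [[0.0, 0.929, 0.37], [-0.0, 0.37, -0.929], [-1.0, 0.0, 0.0]]
wrist_force: [1.2, -0.5, -0.1]
width: 0.703
```

Run:
```python
from h import *
s=st(); c=calibration("wrist"); im=snapshot("wrist"); cv2.imwrite("pics/w3.png",im); 
import pickle; pickle.dump((c,s),open("w3.pkl","wb"))
T=s["orientation"]; print((T.T@(np.array([527,80,210])-s["eef_pos"])).round(1))
```

```text
t 3.0 tcp [ 479.  -270.9  130.9] x [ 2.e-04 -3.e-04 -1.e+00] y [9.292e-01 3.696e-01 1.000e-04] yaw_y 21.69 F [ 1.17 -0.49 -0.07] M [-0.004 -0.122  0.059] w 65.4 q [-0.717  0.333  1.658 -0.     1.15  -1.096]
[ -79.2  174.3 -308.3]
```

View pics/w3.png

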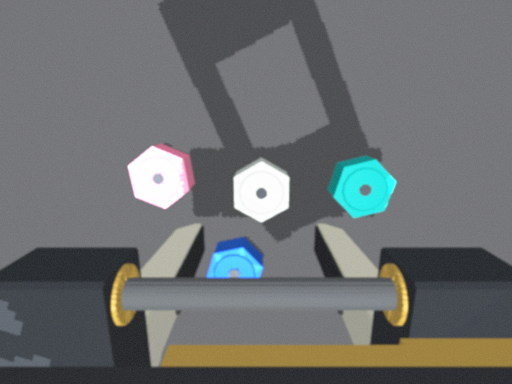

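Call:
jog_arm([
  {"xyz": [-18,22,-38.5],"rot": [0,0,0],"grip": -0.4},
  {"xyz": [-18,22,-38.5],"rot": [0,0,0],"grip": -0.4},
  {"xyz": [-18,22,-38.5],"rot": [0,0,0],"grip": -0.4},
  {"xyz": [-18,22,-38.5],"rot": [0,0,0],"grip": -0.4},
  {"xyz": [-17,22,-38.5],"rot": [0,0,0],"grip": -0.4},
  {"xyz": [0,22,-38.5],"rot": [0,0,0],"grip": -0.4},
  {"xyz": [0,21,-38.5],"rot": [0,0,0],"grip": -0.4},
  {"xyz": [0,21,-38.5],"rot": [0,0,0],"grip": -0.4},
  {"xyz": [0,0,0],"rot": [0,0,0],"grip": -0.4},
  {"xyz": [0,0,0],"rot": [0,0,0],"grip": -0.4},
])

```text
clock: 4.3
eef_pos: [525.7, 80.1, 219.6]
orientation: [[-0.0, 0.928, 0.373], [-0.001, 0.373, -0.928], [-1.0, -0.0, 0.001]]
wrist_force: [-0.2, -0.1, 1.0]
width: 0.697
```

Run:
```python
from h import *
s=st(); c=calibration("wrist"); im=snapshot("wrist"); cv2.imwrite("pics/w4.png",im); 
import pickle; pickle.dump((c,s),open("w4.pkl","wb"))
cv2.imwrite("pics/c4.png",cv2.resize(im[130:260,190:330],None,fx=5,fy=5,interpolation=cv2.INTER_CUBIC)[:600])
```

```text
t 4.3 tcp [525.7  80.1 219.6] x [-2.e-04 -7.e-04 -1.e+00] y [ 9.276e-01  3.735e-01 -4.000e-04] yaw_y 21.93 F [-0.16 -0.14  1.05] M [-0.027 -0.091 -0.037] w 64.8 q [-5.800e-02  2.250e-01  1.577e+00 -1.000e-03  1.340e+00 -4.410e-01]
```

View pics/w4.png

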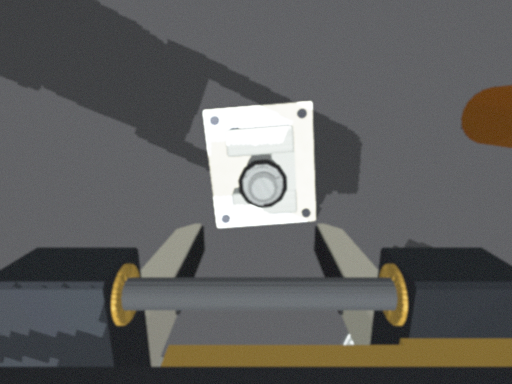

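View pics/c4.png

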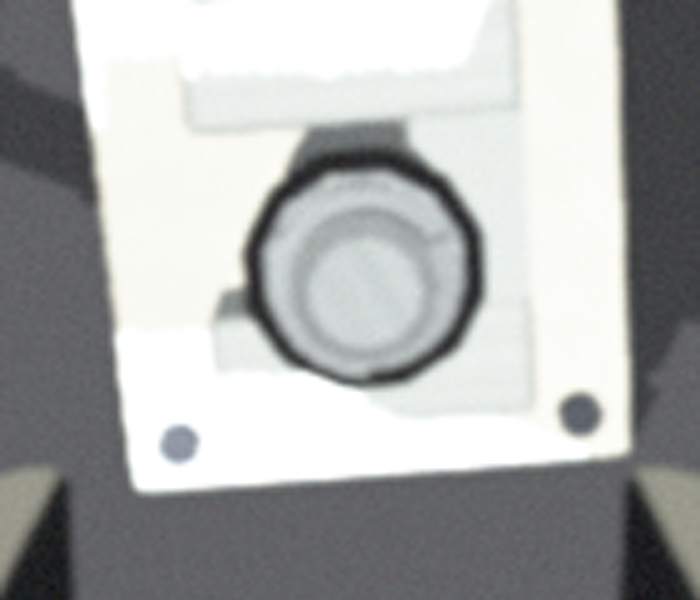

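The column shows its black ring centred at about (262.7,182.7) and the neck top disc centred at about (262.5,188.2).

Run:
```python
from h import *
import pickle
c,s=pickle.load(open("w4.pkl","rb")); im=cv2.imread("pics/w4.png")
# dark ring fit
g=cv2.cvtColor(im,cv2.COLOR_BGR2GRAY)
c0=(262.6,182.7); pts=[]
for a in np.arange(0,360,3):
    r=np.arange(15,30,.1); d=np.array([np.cos(np.radians(a)),np.sin(np.radians(a))])
    v=cv2.remap(g,(c0[0]+r*d[0]).astype(np.float32)[None],(c0[1]+r*d[1]).astype(np.float32)[None],cv2.INTER_LINEAR)[0].astype(float)
    i=v.argmin(); pts.append([c0[0]+r[i]*d[0],c0[1]+r[i]*d[1]])
pts=np.array(pts); P=np.array([back(c,p,102)[:2] for p in pts])
from scipy.optimize import least_squares
q=least_squares(lambda q:np.hypot(*(P-q[:2]).T)-q[2],[527,80,21],loss="soft_l1",f_scale=.3).x
print("ring",q)
for uv in ((262.5,188.2),): print("top",back(c,uv,119),back(c,uv,118))
R=cv2.Rodrigues(c["rvec"])[0]
# nut as seen in w3 same yaw
c3,s3=pickle.load(open("w3.pkl","rb")); im3=cv2.imread("pics/w3.png")
sub=im3[182:204,250:273].mean(2); m=sub<170; ys,xs=np.nonzero(m); print(len(xs)); 
uv=(250+xs.mean(),182+ys.mean()); hp=back(c3,uv,30); print("hole",uv,hp)
T3=s3["orientation"]; T=s["orientation"]
print("nut in tool",T3.T@(hp-s3["eef_pos"]),"neck in tool", T.T@(np.array([q[0],q[1],102])-s["eef_pos"]))
print("move to grasp from here:",T.T@(np.array([hp[0],hp[1],4.5])-s["eef_pos"]))
```

```text
ring [527.30444214  85.82525859  21.69013156]
top [527.29879706  85.77380906 119.        ] [527.40287509  85.54783802 118.        ]
74
hole (np.float64(261.0135135135135), np.float64(192.7027027027027)) [ 481.1072117  -269.74758854   30.        ]
nut in tool [100.88970158   2.35060602  -0.37336974] neck in tool [117.58293585   3.69465086  -4.80967277]
move to grasp from here: [ 215.32385246 -171.91336764  307.72995795]
```

Call:
jog_arm([
  {"xyz": [0,-21.5,38.5],"rot": [0,0,0],"grip": -0.4},
  {"xyz": [0,-21.5,38.5],"rot": [0,0,0],"grip": -0.4},
  {"xyz": [0,-21.5,38.5],"rot": [0,0,0],"grip": -0.4},
  {"xyz": [31,-21.5,38.5],"rot": [0,0,0],"grip": -0.4},
  {"xyz": [31,-21.5,38.5],"rot": [0,0,0],"grip": -0.4},
  {"xyz": [31,-21.5,38.5],"rot": [0,0,0],"grip": -0.4},
  {"xyz": [31,-21.5,38.5],"rot": [0,0,0],"grip": -0.4},
  {"xyz": [31,-21.5,38.2],"rot": [0,0,0],"grip": -0.4},
  {"xyz": [0,0,0],"rot": [0,0,0],"grip": -0.4},
  {"xyz": [0,0,0],"rot": [0,0,0],"grip": -0.4},
])

```text
clock: 5.6
eef_pos: [480.6, -269.9, 64.8]
orientation: [[-0.0, 0.929, 0.371], [0.001, 0.371, -0.929], [-1.0, -0.0, -0.001]]
wrist_force: [0.3, 0.1, -0.6]
width: 0.703
```

Run:
```python
from h import *
s=st(); T=s["orientation"]; print(T.T@(np.array([481.1,-269.9,4.5])-s["eef_pos"]))
```

```text
t 5.6 tcp [ 480.6 -269.9   64.8] x [-3.e-04  5.e-04 -1.e+00] y [ 9.285e-01  3.713e-01 -1.000e-04] yaw_y 21.79 F [ 0.28  0.12 -0.55] M [-0.059 -0.12  -0.038] w 65.4 q [-0.714  0.411  1.728  0.     1.003 -1.095]
[60.27992241  0.46786726  0.27278254]
```

Call:
jog_arm([
  {"xyz": [20,0.5,0.3],"rot": [0,0,0],"grip": -0.4},
  {"xyz": [20,0,0],"rot": [0,0,0],"grip": -0.4},
  {"xyz": [14,0,0],"rot": [0,0,0],"grip": -0.4},
  {"xyz": [6,0,0],"rot": [0,0,0],"grip": -0.4},
  {"xyz": [0,0,0],"rot": [0,0,0],"grip": 0.0},
  {"xyz": [0,0,0],"rot": [0,0,0],"grip": 1},
  {"xyz": [0,0,0],"rot": [0,0,0],"grip": 1},
  {"xyz": [0,0,0],"rot": [0,0,0],"grip": 1},
  {"xyz": [0,0,0],"rot": [0,0,0],"grip": 1},
])

```text
clock: 6.72
eef_pos: [482.2, -269.5, 5.3]
orientation: [[0.001, 0.928, 0.374], [-0.001, 0.374, -0.928], [-1.0, 0.001, 0.001]]
wrist_force: [-0.4, 0.6, 5.8]
width: 0.538
```

Run:
```python
from h import *
s=st()
```

```text
t 6.72 tcp [ 482.2 -269.5    5.3] x [ 9.e-04 -7.e-04 -1.e+00] y [9.276e-01 3.737e-01 6.000e-04] yaw_y 21.94 F [-0.45  0.6   5.8 ] M [ 0.165 -0.021  0.008] w 50.0 q [-0.712  0.494  1.776  0.     0.871 -1.095]
```

Call:
jog_arm([
  {"xyz": [-15,0,0],"rot": [0,0,0],"grip": 1},
  {"xyz": [-45,0,0],"rot": [0,0,0],"grip": 1},
  {"xyz": [-50,0,0],"rot": [0,0,0],"grip": 1},
  {"xyz": [-40,0,0],"rot": [0,0,0],"grip": 1},
  {"xyz": [0,0,0],"rot": [0,0,0],"grip": 1},
  {"xyz": [0,0,0],"rot": [0,0,0],"grip": 1},
])

```text
clock: 7.48
eef_pos: [481.1, -268.7, 153.9]
orientation: [[-0.001, 0.928, 0.374], [0.001, 0.374, -0.928], [-1.0, -0.001, -0.001]]
wrist_force: [-0.5, 0.1, -2.2]
width: 0.533
```

Run:
```python
from h import *
s=st(); c=calibration("wrist"); im=snapshot("wrist"); cv2.imwrite("pics/w5.png",im); 
import pickle; pickle.dump((c,s),open("w5.pkl","wb"))
```

```text
t 7.47 tcp [ 481.1 -268.7  153.9] x [-1.1e-03  9.0e-04 -1.0e+00] y [ 9.276e-01  3.737e-01 -7.000e-04] yaw_y 21.94 F [-0.47  0.07 -2.23] M [ 0.004 -0.097  0.023] w 49.6 q [-0.712  0.313  1.626 -0.     1.204 -1.095]
```

View pics/w5.png

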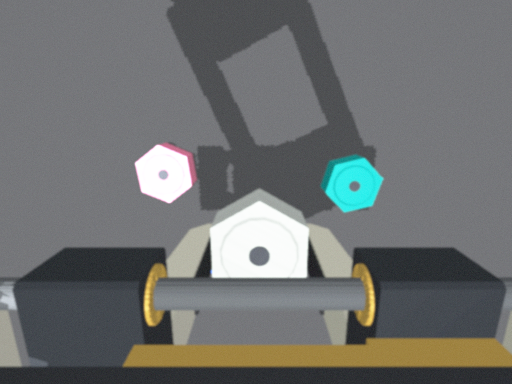

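Run:
```python
from h import *
import pickle
c,s=pickle.load(open("w5.pkl","rb")); im=cv2.imread("pics/w5.png")
sub=im[242:272,245:275].mean(2); ys,xs=np.nonzero(sub<150); uv=(245+xs.mean(),242+ys.mean()); print(uv,len(xs),xs.min(),xs.max(),ys.min(),ys.max())
T=s["orientation"]
for k in (5.3,4.5):
    p=back(c,uv,s["eef_pos"][2]+30-k); print(T.T@(p-s["eef_pos"]))
print("shift to over column (tcp at 527.3,85.8):",T.T@(np.array([527.3,85.8,153.9])-s["eef_pos"]))
```

```text
(np.float64(258.9280575539568), np.float64(255.5863309352518)) 278 5 23 5 22
[-24.70039732   0.40708614   0.06997346]
[-25.49989795   0.40642939  -0.32926373]
shift to over column (tcp at 527.3,85.8): [ 3.10295497e-01  1.75280786e+02 -3.11592848e+02]
```

Call:
jog_arm([
  {"xyz": [0,15,-26.6],"rot": [0,0,0],"grip": 1},
  {"xyz": [0,22,-39],"rot": [0,0,0],"grip": 1},
  {"xyz": [0,22,-39],"rot": [0,0,0],"grip": 1},
  {"xyz": [0,22,-39],"rot": [0,0,0],"grip": 1},
  {"xyz": [0,22,-39],"rot": [0,0,0],"grip": 1},
  {"xyz": [0,22,-39],"rot": [0,0,0],"grip": 1},
  {"xyz": [0,22,-39],"rot": [0,0,0],"grip": 1},
  {"xyz": [0,18,-33],"rot": [0,0,0],"grip": 1},
  {"xyz": [0,10,-18],"rot": [0,0,0],"grip": 1},
  {"xyz": [8,0,0],"rot": [0,0,0],"grip": 1},
  {"xyz": [8,0,0],"rot": [0,0,0],"grip": 1},
  {"xyz": [0,0,0],"rot": [0,0,0],"grip": 1},
])

```text
clock: 9.02
eef_pos: [526.6, 84.3, 137.0]
orientation: [[-0.003, 0.928, 0.373], [-0.0, 0.373, -0.928], [-1.0, -0.003, -0.001]]
wrist_force: [1.3, -0.0, -1.8]
width: 0.535
```

Run:
```python
from h import *
s=st(); c=calibration("wrist"); im=snapshot("wrist"); cv2.imwrite("pics/w6.png",im); cv2.imwrite("pics/s6.png",cv2.resize(snapshot("scene")[140:240,210:340],None,fx=5,fy=5,interpolation=cv2.INTER_CUBIC))
T=s["orientation"]; print(T.T@(np.array([526.9,85.65,111.])-s["eef_pos"]))
s=st()
```

```text
t 9.03 tcp [526.6  84.3 137. ] x [-3.3e-03 -1.0e-04 -1.0e+00] y [ 0.928   0.3726 -0.0031] yaw_y 21.87 F [ 1.33 -0.03 -1.77] M [-0.034 -0.118  0.051] w 49.8 q [-0.05   0.301  1.689 -0.     1.155 -0.432]
[26.02078116  0.87766177 -1.12677424]
t 9.12 tcp [527.5  84.3 138.3] x [-9.e-04 -1.e-04 -1.e+00] y [ 9.280e-01  3.725e-01 -8.000e-04] yaw_y 21.87 F [ 0.06  0.76 -1.32] M [ 0.011 -0.173  0.004] w 49.8 q [-0.05   0.3    1.687 -0.     1.156 -0.432]
```

View pics/s6.png

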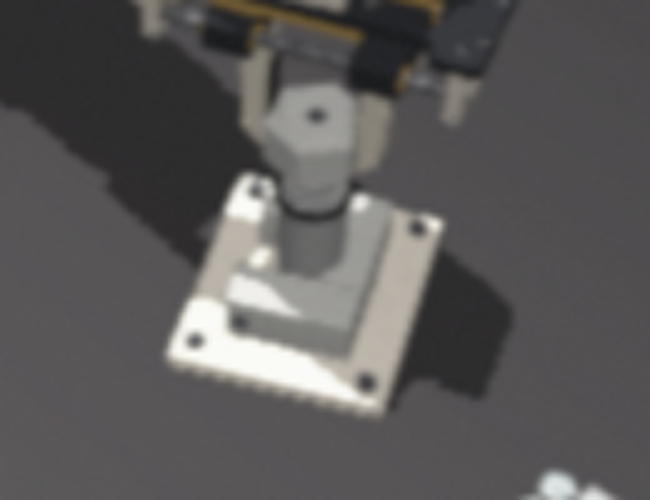

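Call:
jog_arm([
  {"xyz": [5,0,-1.5],"rot": [0,0,0],"grip": 1},
  {"xyz": [5,0,0],"rot": [0,0,0],"grip": 1},
  {"xyz": [0,0,0],"rot": [0,0,0],"grip": 1},
  {"xyz": [0,0,0],"rot": [0,0,0],"grip": 1},
  {"xyz": [0,0,0],"rot": [0,0,0],"grip": 1},
])

```text
clock: 9.75
eef_pos: [527.3, 86.6, 128.8]
orientation: [[0.0, 0.928, 0.374], [-0.0, 0.374, -0.928], [-1.0, 0.0, 0.0]]
wrist_force: [0.4, 0.8, -2.3]
width: 0.533
```

Run:
```python
from h import *
s=st(); c=calibration("wrist"); im=snapshot("wrist")
T=s["orientation"]; print(T.T@(np.array([526.9,85.65,111.])-s["eef_pos"]))
s=st()
```

```text
t 9.75 tcp [527.3  86.6 128.8] x [ 4.e-04 -0.e+00 -1.e+00] y [9.275e-01 3.738e-01 3.000e-04] yaw_y 21.95 F [ 0.42  0.85 -2.3 ] M [-0.043 -0.124 -0.006] w 49.6 q [-0.046  0.309  1.7    0.     1.132 -0.429]
[17.8246372  -0.69862255  0.73878467]
t 9.8 tcp [527.2  86.6 128.8] x [ 3.e-04 -0.e+00 -1.e+00] y [9.275e-01 3.738e-01 3.000e-04] yaw_y 21.95 F [ 0.06 -0.29 -2.56] M [-0.048 -0.135 -0.023] w 49.8 q [-0.046  0.309  1.7   -0.     1.132 -0.429]
```

Call:
jog_arm([
  {"xyz": [4,-0.5,0.7],"rot": [0,0,0],"grip": 1},
  {"xyz": [4,0,0],"rot": [0,0,0],"grip": 1},
  {"xyz": [2,0,0],"rot": [0,0,0],"grip": 1},
  {"xyz": [0,0,0],"rot": [0,0,0],"grip": 1},
  {"xyz": [0,0,0],"rot": [0,0,0],"grip": 1},
])

```text
clock: 10.42
eef_pos: [527.0, 85.7, 118.7]
orientation: [[0.0, 0.928, 0.374], [-0.0, 0.374, -0.928], [-1.0, 0.0, 0.0]]
wrist_force: [-0.2, 0.0, -1.7]
width: 0.533
```

Run:
```python
from h import *
s=st()
```

```text
t 10.43 tcp [527.   85.7 118.7] x [ 1.e-04 -0.e+00 -1.e+00] y [9.275e-01 3.737e-01 1.000e-04] yaw_y 21.95 F [-0.15  0.04 -1.7 ] M [-0.037 -0.112 -0.026] w 49.6 q [-0.048  0.319  1.713 -0.     1.109 -0.431]
```

Call:
jog_arm([
  {"xyz": [1.5,0,0],"rot": [0,0,0],"grip": 1},
  {"xyz": [0,0,0],"rot": [0,0,0],"grip": 1},
])

```text
clock: 10.68
eef_pos: [526.9, 85.7, 117.1]
orientation: [[-0.0, 0.928, 0.374], [0.0, 0.374, -0.928], [-1.0, -0.0, -0.0]]
wrist_force: [0.7, 0.4, -1.8]
width: 0.54
```

Call:
jog_arm([
  {"xyz": [1,0,0],"rot": [0,0,0],"grip": 1},
  {"xyz": [0,0,0],"rot": [0,0,0],"grip": 1},
])

```text
clock: 10.92
eef_pos: [526.9, 85.7, 116.1]
orientation: [[-0.0, 0.928, 0.374], [0.0, 0.374, -0.928], [-1.0, -0.0, -0.0]]
wrist_force: [-1.2, -0.3, -1.4]
width: 0.535
```

Call:
jog_arm([
  {"xyz": [1,0,0],"rot": [0,0,0],"grip": 1},
  {"xyz": [0,0,0],"rot": [0,0,0],"grip": 1},
])

```text
clock: 11.18
eef_pos: [527.0, 85.7, 115.2]
orientation: [[0.0, 0.928, 0.374], [0.0, 0.374, -0.928], [-1.0, 0.0, 0.0]]
wrist_force: [0.9, -1.4, -1.7]
width: 0.537
```

Call:
jog_arm([
  {"xyz": [1,0,0],"rot": [0,0,0],"grip": 1},
  {"xyz": [0,0,0],"rot": [0,0,0],"grip": 1},
])

```text
clock: 11.42
eef_pos: [527.0, 85.7, 115.1]
orientation: [[0.001, 0.928, 0.374], [-0.0, 0.374, -0.928], [-1.0, 0.001, 0.0]]
wrist_force: [-2.0, 0.3, 5.1]
width: 0.536
```

Call:
jog_arm([
  {"xyz": [1,0,0],"rot": [0,0,0],"grip": 1},
  {"xyz": [0,0,0],"rot": [0,0,0],"grip": 1},
])

```text
clock: 11.68
eef_pos: [527.1, 85.7, 115.0]
orientation: [[0.001, 0.927, 0.374], [-0.0, 0.374, -0.927], [-1.0, 0.001, 0.001]]
wrist_force: [-4.0, -0.4, 13.5]
width: 0.534
```

Call:
jog_arm([
  {"xyz": [-1.1,0,0],"rot": [0,0,0],"grip": 1},
  {"xyz": [-0.4,0,0],"rot": [-0.15,0,0],"grip": 1},
  {"xyz": [-0.3,0,0],"rot": [-0.1,0,0],"grip": 1},
  {"xyz": [0,0,0],"rot": [0,0,0],"grip": 1},
])

```text
clock: 12.18
eef_pos: [527.3, 85.8, 115.7]
orientation: [[0.001, 0.806, 0.592], [0.0, 0.592, -0.806], [-1.0, 0.001, 0.001]]
wrist_force: [-0.8, 0.8, 5.8]
width: 0.534
```

Run:
```python
from h import *
s=st()
```

```text
t 12.18 tcp [527.3  85.8 115.7] x [ 1.2e-03  1.0e-04 -1.0e+00] y [0.8059 0.592  0.001 ] yaw_y 36.3 F [-0.82  0.83  5.83] M [0.001 0.224 0.03 ] w 49.7 q [-0.048  0.322  1.717  0.     1.101 -0.681]
```

Call:
jog_arm([
  {"xyz": [-0.4,0,0],"rot": [-0.14,0,0],"grip": 1},
  {"xyz": [0,0,0],"rot": [0,0,0],"grip": 1},
])

```text
clock: 12.42
eef_pos: [527.4, 85.8, 116.1]
orientation: [[0.001, 0.716, 0.698], [0.0, 0.698, -0.716], [-1.0, 0.001, 0.001]]
wrist_force: [-1.0, 0.6, 5.3]
width: 0.533
```

Call:
jog_arm([
  {"xyz": [-0.4,0,0],"rot": [-0.14,0,0],"grip": 1},
  {"xyz": [0,0,0],"rot": [0,0,0],"grip": 1},
])

```text
clock: 12.68
eef_pos: [527.5, 85.8, 116.4]
orientation: [[0.001, 0.613, 0.79], [0.0, 0.79, -0.613], [-1.0, 0.001, 0.001]]
wrist_force: [-0.8, 0.6, 5.7]
width: 0.536
```

Call:
jog_arm([
  {"xyz": [-0.4,0,0],"rot": [-0.14,0,0],"grip": 1},
  {"xyz": [0,0,0],"rot": [0,0,0],"grip": 1},
])

```text
clock: 12.92
eef_pos: [527.5, 85.7, 116.5]
orientation: [[0.001, 0.499, 0.867], [-0.0, 0.867, -0.499], [-1.0, 0.001, 0.001]]
wrist_force: [0.4, 0.7, 5.0]
width: 0.539
```

Call:
jog_arm([
  {"xyz": [0,0,0],"rot": [-0.1,0,0],"grip": 1},
  {"xyz": [0,0,0],"rot": [0,0,0],"grip": 1},
])

```text
clock: 13.18
eef_pos: [526.8, 85.7, 115.8]
orientation: [[-0.0, 0.41, 0.912], [-0.0, 0.912, -0.41], [-1.0, -0.0, -0.0]]
wrist_force: [0.5, -1.3, -0.3]
width: 0.538
```

Call:
jog_arm([
  {"xyz": [0,0,0],"rot": [-0.1,0,0],"grip": 1},
  {"xyz": [0,0,0],"rot": [0,0,0],"grip": 1},
])

```text
clock: 13.42
eef_pos: [526.3, 85.7, 115.4]
orientation: [[-0.002, 0.317, 0.948], [0.0, 0.948, -0.317], [-1.0, -0.001, -0.002]]
wrist_force: [0.0, 0.4, -1.2]
width: 0.535
```

Call:
jog_arm([
  {"xyz": [0,0,0],"rot": [-0.1,0,0],"grip": 1},
  {"xyz": [0,0,0],"rot": [0,0,0],"grip": 1},
])

```text
clock: 13.68
eef_pos: [526.6, 85.7, 115.7]
orientation: [[-0.001, 0.221, 0.975], [0.0, 0.975, -0.221], [-1.0, -0.0, -0.001]]
wrist_force: [0.5, -0.7, -0.9]
width: 0.536
```

Contact was lost at about 66° yaw (Fz from +5 to −1), so this looks like the drop. I descend to confirm it.

Call:
jog_arm([
  {"xyz": [2,0,0],"rot": [0,0,0],"grip": 1},
  {"xyz": [0,0,0],"rot": [0,0,0],"grip": 1},
])

```text
clock: 13.92
eef_pos: [526.7, 85.7, 113.8]
orientation: [[-0.001, 0.218, 0.976], [0.0, 0.976, -0.218], [-1.0, -0.0, -0.001]]
wrist_force: [-0.4, -0.4, -1.0]
width: 0.534
```

Call:
jog_arm([
  {"xyz": [1,0,0],"rot": [0,0,0],"grip": 1},
  {"xyz": [0,0,0],"rot": [0,0,0],"grip": 1},
])

```text
clock: 14.18
eef_pos: [526.9, 85.7, 113.1]
orientation: [[-0.0, 0.217, 0.976], [0.0, 0.976, -0.217], [-1.0, 0.0, -0.0]]
wrist_force: [0.6, -0.1, -1.7]
width: 0.537
```

Call:
jog_arm([
  {"xyz": [1,0,0],"rot": [0,0,0],"grip": 1},
  {"xyz": [0,0,0],"rot": [0,0,0],"grip": 1},
])

```text
clock: 14.42
eef_pos: [527.0, 85.7, 112.2]
orientation: [[0.0, 0.216, 0.976], [-0.0, 0.976, -0.216], [-1.0, 0.0, 0.0]]
wrist_force: [0.2, -0.4, -1.5]
width: 0.537
```

Call:
jog_arm([
  {"xyz": [0.6,0,0],"rot": [0,0,0],"grip": 1},
  {"xyz": [0,0,0],"rot": [0,0,0],"grip": 1},
])

```text
clock: 14.68
eef_pos: [527.1, 85.7, 112.1]
orientation: [[0.001, 0.216, 0.976], [-0.0, 0.976, -0.216], [-1.0, 0.0, 0.001]]
wrist_force: [-2.5, -0.3, 4.6]
width: 0.531
```

Call:
jog_arm([
  {"xyz": [0.5,0,0],"rot": [0,0,0],"grip": 1},
  {"xyz": [0,0,0],"rot": [0,0,0],"grip": 1},
])

```text
clock: 14.92
eef_pos: [527.1, 85.7, 112.1]
orientation: [[0.001, 0.216, 0.976], [-0.0, 0.976, -0.216], [-1.0, 0.0, 0.001]]
wrist_force: [-3.0, -0.7, 9.0]
width: 0.534
```

The drop is confirmed: free down to 112.2, and the thread catches at 112.1. Now I run it on clockwise.

Call:
jog_arm([
  {"xyz": [-0.2,0,0],"rot": [0.05,0,0],"grip": 1},
  {"xyz": [0.4,0,0],"rot": [0.15,0,0],"grip": 1},
  {"xyz": [0.4,0,0],"rot": [0.15,0,0],"grip": 1},
  {"xyz": [0.4,0,0],"rot": [0.15,0,0],"grip": 1},
  {"xyz": [0,0,0],"rot": [0,0,0],"grip": 1},
])

```text
clock: 15.55
eef_pos: [527.7, 85.1, 110.8]
orientation: [[0.002, 0.659, 0.752], [-0.001, 0.752, -0.659], [-1.0, 0.0, 0.002]]
wrist_force: [-0.6, -2.1, 5.2]
width: 0.534
```

Run:
```python
from h import *
s=st()
```

```text
t 15.55 tcp [527.7  85.1 110.8] x [ 0.0017 -0.001  -1.    ] y [6.590e-01 7.522e-01 4.000e-04] yaw_y 48.78 F [-0.6  -2.11  5.15] M [-0.348  0.083 -0.008] w 49.7 q [-4.800e-02  3.280e-01  1.722e+00 -1.000e-03  1.089e+00 -8.990e-01]
```

Call:
jog_arm([
  {"xyz": [0.4,0,0],"rot": [0.15,0,0],"grip": 1},
  {"xyz": [0.4,0,0],"rot": [0.15,0,0],"grip": 1},
  {"xyz": [0.4,0,0],"rot": [0.15,0,0],"grip": 1},
  {"xyz": [0.4,0,0],"rot": [0.15,0,0],"grip": 1},
  {"xyz": [0,0,0],"rot": [0,0,0],"grip": 1},
])

```text
clock: 16.18
eef_pos: [527.6, 85.6, 109.2]
orientation: [[0.002, 0.969, 0.249], [-0.0, 0.249, -0.969], [-1.0, 0.002, 0.001]]
wrist_force: [-0.5, 0.5, 5.3]
width: 0.535
```

Run:
```python
from h import *
s=st()
```

```text
t 16.18 tcp [527.6  85.6 109.2] x [ 1.8e-03 -3.0e-04 -1.0e+00] y [0.9686 0.2487 0.0016] yaw_y 14.4 F [-0.52  0.49  5.34] M [-0.155  0.124 -0.008] w 49.8 q [-0.048  0.33   1.724 -0.     1.086 -0.299]
```

Call:
jog_arm([
  {"xyz": [0.4,0,0],"rot": [0.15,0,0],"grip": 1},
  {"xyz": [0.4,0,0],"rot": [0.15,0,0],"grip": 1},
  {"xyz": [0.4,0,0],"rot": [0.15,0,0],"grip": 1},
  {"xyz": [0.4,0,0],"rot": [0.15,0,0],"grip": 1},
  {"xyz": [0,0,0],"rot": [0,0,0],"grip": 1},
])

```text
clock: 16.8
eef_pos: [528.1, 85.4, 107.7]
orientation: [[0.003, 0.94, -0.342], [-0.001, -0.342, -0.94], [-1.0, 0.003, -0.0]]
wrist_force: [-0.1, -0.5, 5.7]
width: 0.538
```

Run:
```python
from h import *
s=st()
```

```text
t 16.8 tcp [528.1  85.4 107.7] x [ 2.7e-03 -6.0e-04 -1.0e+00] y [ 0.9398 -0.3416  0.0027] yaw_y -19.98 F [-0.07 -0.48  5.74] M [-0.258  0.04  -0.005] w 50.0 q [-4.800e-02  3.320e-01  1.726e+00 -1.000e-03  1.082e+00  3.010e-01]
```

Call:
jog_arm([
  {"xyz": [0.4,0,0],"rot": [0.15,0,0],"grip": 1},
  {"xyz": [0.4,0,0],"rot": [0.15,0,0],"grip": 1},
  {"xyz": [0,0,0],"rot": [0,0,0],"grip": 1},
])

```text
clock: 17.18
eef_pos: [527.6, 85.4, 106.6]
orientation: [[0.002, 0.799, -0.602], [-0.0, -0.602, -0.799], [-1.0, 0.002, -0.001]]
wrist_force: [-0.2, -1.3, 4.7]
width: 0.535
```

Run:
```python
from h import *
s=st()
```

```text
t 17.18 tcp [527.6  85.4 106.6] x [ 1.6e-03 -5.0e-04 -1.0e+00] y [ 0.7986 -0.6019  0.0015] yaw_y -37.0 F [-0.17 -1.31  4.65] M [-0.342  0.024  0.024] w 49.7 q [-0.048  0.333  1.727 -0.     1.08   0.598]
```

Call:
jog_arm([
  {"xyz": [0.3,0,0],"rot": [0.12,0,0],"grip": 1},
  {"xyz": [0.3,0,0],"rot": [0.12,0,0],"grip": 1},
  {"xyz": [0,0,0],"rot": [0,0,0],"grip": 1},
])

```text
clock: 17.55
eef_pos: [527.3, 85.8, 105.8]
orientation: [[0.001, 0.635, -0.773], [0.0, -0.773, -0.635], [-1.0, 0.001, -0.001]]
wrist_force: [-0.4, -0.3, 4.6]
width: 0.532
```

Run:
```python
from h import *
s=st()
```

```text
t 17.55 tcp [527.3  85.8 105.8] x [ 9.e-04  1.e-04 -1.e+00] y [ 6.345e-01 -7.729e-01  6.000e-04] yaw_y -50.61 F [-0.4  -0.3   4.55] M [-0.108  0.098 -0.021] w 49.5 q [-0.048  0.334  1.728  0.     1.079  0.836]
```

Call:
jog_arm([
  {"xyz": [0.15,0,0],"rot": [0.06,0,0],"grip": 1},
  {"xyz": [0.15,0,0],"rot": [0.06,0,0],"grip": 1},
  {"xyz": [0,0,0],"rot": [0,0,0],"grip": 1},
])

```text
clock: 17.92
eef_pos: [527.3, 85.8, 105.6]
orientation: [[0.001, 0.538, -0.843], [0.0, -0.843, -0.538], [-1.0, 0.0, -0.001]]
wrist_force: [-1.1, -0.7, 5.6]
width: 0.538
```

Run:
```python
from h import *
s=st()
```

```text
t 17.93 tcp [527.3  85.8 105.6] x [ 0.001  0.    -1.   ] y [ 5.381e-01 -8.429e-01  5.000e-04] yaw_y -57.45 F [-1.09 -0.66  5.59] M [-0.139  0.164 -0.068] w 50.1 q [-0.048  0.334  1.728  0.     1.078  0.955]
```

```bash
cat >> h.py <<'E'
def avg(n=4):
    A=[]
    for i in range(n):
        if i: snapshot("wrist")
        s=ctrl.sense(); A.append(np.r_[s["eef_pos"][2],s["wrist_force"],s["moment"],s["joint_efforts"][5],s["joint_pos"][5]])
    A=np.array(A); print("t",s["clock"],"z F M tau6 q6",A.mean(0).round(3),"sd",A.std(0).round(3))
    o=s["orientation"];print("yaw",np.degrees(np.arctan2(o[1,1],o[0,1])).round(2))
E
python3 - <<'E'
from h import *
avg()
E
```

```text
t 18.075 z F M tau6 q6 [ 1.05565e+02 -5.12000e-01 -5.89000e-01  5.83000e+00 -1.36000e-01
  1.24000e-01 -1.14000e-01 -5.00000e-03  9.54000e-01] sd [0.017 0.382 0.148 0.413 0.008 0.027 0.031 0.107 0.   ]
yaw -57.42
```

Call:
jog_arm([
  {"xyz": [0.1,0,0],"rot": [0.05,0,0],"grip": 1},
  {"xyz": [0,0,0],"rot": [0,0,0],"grip": 1},
])

```text
clock: 18.32
eef_pos: [527.3, 85.7, 105.5]
orientation: [[0.001, 0.495, -0.869], [0.0, -0.869, -0.495], [-1.0, 0.0, -0.001]]
wrist_force: [-0.6, -0.6, 5.8]
width: 0.534
```

Run:
```python
from h import *
avg()
```

```text
t 18.475 z F M tau6 q6 [ 1.05491e+02 -8.83000e-01 -9.21000e-01  5.83500e+00 -1.49000e-01
  1.78000e-01 -1.70000e-02  2.10000e-02  1.00400e+00] sd [0.009 0.29  0.289 0.067 0.02  0.034 0.028 0.088 0.   ]
yaw -60.27
```

Call:
jog_arm([
  {"xyz": [0.1,0,0],"rot": [0.05,0,0],"grip": 1},
  {"xyz": [0,0,0],"rot": [0,0,0],"grip": 1},
])

```text
clock: 18.73
eef_pos: [527.3, 85.8, 105.4]
orientation: [[0.001, 0.451, -0.892], [-0.0, -0.892, -0.451], [-1.0, 0.0, -0.001]]
wrist_force: [-0.6, -0.9, 6.0]
width: 0.535
```

Run:
```python
from h import *
avg()
```

```text
t 18.875 z F M tau6 q6 [ 1.05419e+02 -7.45000e-01 -6.24000e-01  6.36200e+00 -1.33000e-01
  1.59000e-01 -5.00000e-02  2.50000e-02  1.05400e+00] sd [0.016 0.378 0.298 0.34  0.023 0.023 0.035 0.087 0.   ]
yaw -63.14
```

Call:
jog_arm([
  {"xyz": [0.1,0,0],"rot": [0.05,0,0],"grip": 1},
  {"xyz": [0,0,0],"rot": [0,0,0],"grip": 1},
])

```text
clock: 19.12
eef_pos: [527.3, 85.8, 105.4]
orientation: [[0.001, 0.406, -0.914], [-0.0, -0.914, -0.406], [-1.0, 0.0, -0.001]]
wrist_force: [-0.3, -0.8, 6.8]
width: 0.534
```

Run:
```python
from h import *
avg()
```

```text
t 19.275 z F M tau6 q6 [ 1.05367e+02 -5.12000e-01 -9.61000e-01  6.20900e+00 -1.22000e-01
  1.84000e-01 -3.30000e-02  2.80000e-02  1.10400e+00] sd [0.02  0.171 0.406 0.452 0.03  0.015 0.04  0.087 0.   ]
yaw -66.0
```

Call:
jog_arm([
  {"xyz": [0.2,0,0],"rot": [0.08,0,0],"grip": 1},
  {"xyz": [0,0,0],"rot": [0,0,0],"grip": 1},
])

```text
clock: 19.52
eef_pos: [527.3, 85.7, 105.3]
orientation: [[0.001, 0.332, -0.943], [-0.0, -0.943, -0.332], [-1.0, 0.0, -0.001]]
wrist_force: [-0.8, -0.4, 7.3]
width: 0.538
```

Run:
```python
from h import *
avg()
```

```text
t 19.675 z F M tau6 q6 [ 1.05275e+02 -1.05400e+00 -9.39000e-01  7.08400e+00 -1.69000e-01
  2.74000e-01 -1.37000e-01 -6.00000e-03  1.18500e+00] sd [0.01  0.497 0.452 0.337 0.026 0.034 0.012 0.129 0.   ]
yaw -70.59
```

Call:
jog_arm([
  {"xyz": [0.2,0,0],"rot": [0.08,0,0],"grip": 1},
  {"xyz": [0,0,0],"rot": [0,0,0],"grip": 1},
])

```text
clock: 19.92
eef_pos: [527.3, 85.7, 105.3]
orientation: [[0.001, 0.255, -0.967], [-0.0, -0.967, -0.255], [-1.0, 0.0, -0.001]]
wrist_force: [-1.5, -0.7, 8.4]
width: 0.536
```

Run:
```python
from h import *
avg()
```

```text
t 20.075 z F M tau6 q6 [ 1.05271e+02 -1.42900e+00 -1.07600e+00  8.35900e+00 -1.62000e-01
  3.39000e-01 -1.31000e-01 -2.00000e-02  1.26500e+00] sd [0.011 0.305 0.265 0.603 0.015 0.035 0.027 0.131 0.   ]
yaw -75.18
```

Call:
jog_arm([
  {"xyz": [0,0,0],"rot": [0.08,0,0],"grip": 1},
  {"xyz": [0,0,0],"rot": [0,0,0],"grip": 1},
])

```text
clock: 20.32
eef_pos: [527.3, 85.7, 105.3]
orientation: [[0.001, 0.177, -0.984], [-0.0, -0.984, -0.177], [-1.0, 0.0, -0.001]]
wrist_force: [-3.3, -1.2, 8.1]
width: 0.534
```

Run:
```python
from h import *
avg()
```

```text
t 20.475 z F M tau6 q6 [ 1.05262e+02 -2.40100e+00 -1.07400e+00  8.31800e+00 -1.69000e-01
  3.61000e-01 -1.06000e-01 -2.20000e-02  1.34500e+00] sd [0.015 0.662 0.297 0.2   0.031 0.019 0.039 0.134 0.   ]
yaw -79.76
```

Call:
jog_arm([
  {"xyz": [0,0,0],"rot": [0.08,0,0],"grip": 1},
  {"xyz": [0,0,0],"rot": [0,0,0],"grip": 1},
])

```text
clock: 20.72
eef_pos: [527.3, 85.7, 105.3]
orientation: [[0.001, 0.098, -0.995], [-0.0, -0.995, -0.098], [-1.0, 0.0, -0.001]]
wrist_force: [-1.4, -1.1, 9.1]
width: 0.535
```

Run:
```python
from h import *
avg()
```

```text
t 20.875 z F M tau6 q6 [ 1.05276e+02 -1.55200e+00 -6.02000e-01  8.88400e+00 -1.16000e-01
  3.75000e-01 -1.16000e-01 -2.20000e-02  1.42500e+00] sd [0.009 0.123 0.547 0.172 0.022 0.025 0.021 0.134 0.   ]
yaw -84.35
```

Run:
```python
from h import *
a=snapshot("wrist"); b=snapshot("scene")[140:240,210:340]
cv2.imwrite("pics/w7.png",a[120:,100:420]);cv2.imwrite("pics/s7.png",cv2.resize(b,None,fx=5,fy=5,interpolation=cv2.INTER_CUBIC))
```

```text
(no output)
```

View pics/w7.png

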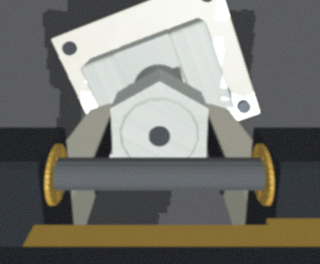

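View pics/s7.png

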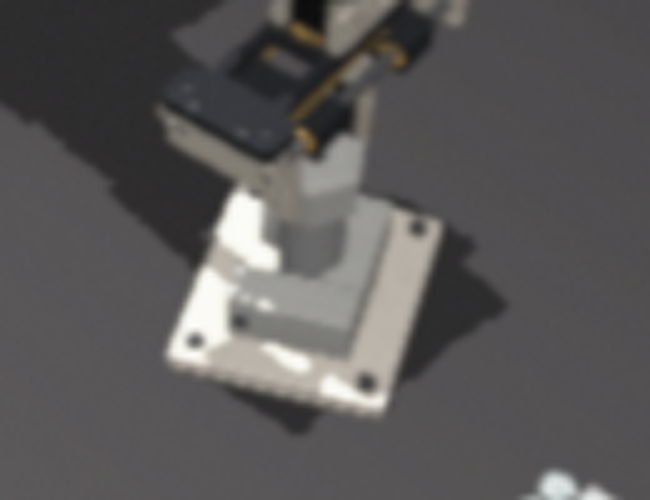

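The nut turns with the gripper and sits low on the column, with no ring visible. I continue to the torque stop.

Call:
jog_arm([
  {"xyz": [0,0,0],"rot": [0.08,0,0],"grip": 1},
  {"xyz": [0,0,0],"rot": [0,0,0],"grip": 1},
])

```text
clock: 21.22
eef_pos: [527.2, 85.8, 105.3]
orientation: [[0.001, 0.018, -1.0], [-0.0, -1.0, -0.018], [-1.0, 0.0, -0.001]]
wrist_force: [-1.9, -0.3, 8.9]
width: 0.532
```

Run:
```python
from h import *
avg()
```

```text
t 21.375 z F M tau6 q6 [ 1.05262e+02 -2.08600e+00 -3.09000e-01  8.47500e+00 -1.53000e-01
  3.77000e-01 -1.33000e-01 -2.10000e-02  1.50500e+00] sd [0.01  0.116 0.172 0.401 0.029 0.041 0.033 0.133 0.   ]
yaw -88.93
```

Call:
jog_arm([
  {"xyz": [0,0,0],"rot": [0.08,0,0],"grip": 1},
  {"xyz": [0,0,0],"rot": [0,0,0],"grip": 1},
])

```text
clock: 21.62
eef_pos: [527.2, 85.8, 105.3]
orientation: [[0.001, -0.062, -0.998], [-0.0, -0.998, 0.062], [-1.0, -0.0, -0.001]]
wrist_force: [-2.2, -0.6, 8.5]
width: 0.532
```

Run:
```python
from h import *
avg()
```

```text
t 21.775 z F M tau6 q6 [ 1.05267e+02 -1.57000e+00 -4.43000e-01  8.57100e+00 -1.20000e-01
  3.95000e-01 -1.48000e-01 -2.00000e-02  1.58500e+00] sd [0.007 0.372 0.416 0.487 0.036 0.048 0.011 0.131 0.   ]
yaw -93.51
```

Call:
jog_arm([
  {"xyz": [0,0,0],"rot": [0.06,0,0],"grip": 1},
  {"xyz": [0,0,0],"rot": [0,0,0],"grip": 1},
])

```text
clock: 22.02
eef_pos: [527.2, 85.8, 105.2]
orientation: [[0.001, -0.121, -0.993], [0.0, -0.993, 0.121], [-1.0, -0.0, -0.001]]
wrist_force: [-1.3, -0.7, 8.6]
width: 0.534
```

Run:
```python
from h import *
avg()
```

```text
t 22.175 z F M tau6 q6 [ 1.05267e+02 -1.69400e+00 -8.44000e-01  8.51800e+00 -1.22000e-01
  3.99000e-01 -5.60000e-02 -2.00000e-03  1.64400e+00] sd [0.017 0.433 0.265 0.285 0.005 0.024 0.046 0.104 0.   ]
yaw -96.95
```

Add to h.py:
```python
def tq(n=5):
    for i in range(n):
        if i: snapshot("wrist")
        s=ctrl.sense(); print(round(s["clock"],3),"z",s["eef_pos"][2].round(2),"Fz",s["wrist_force"][2].round(1),"Mz",s["moment"][2].round(3),"tau6",s["joint_efforts"][5].round(3),"q6",s["joint_pos"][5].round(4))
```

```text
(no output)
```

Call:
jog_arm([
  {"xyz": [0,0,0],"rot": [0.05,0,0],"grip": 1},
  {"xyz": [0,0,0],"rot": [0,0,0],"grip": 1},
])

```text
clock: 22.42
eef_pos: [527.3, 85.8, 105.3]
orientation: [[0.001, -0.171, -0.985], [-0.0, -0.985, 0.171], [-1.0, -0.0, -0.001]]
wrist_force: [-1.6, -1.1, 8.4]
width: 0.538
```

Run:
```python
from h import *
tq()
```

```text
22.425 z 105.26 Fz 8.4 Mz -0.003 tau6 0.161 q6 1.6946
22.475 z 105.27 Fz 8.8 Mz -0.052 tau6 -0.004 q6 1.6943
22.525 z 105.27 Fz 8.4 Mz -0.052 tau6 -0.046 q6 1.6942
22.575 z 105.26 Fz 8.7 Mz -0.101 tau6 -0.053 q6 1.6942
22.625 z 105.25 Fz 9.1 Mz -0.037 tau6 -0.054 q6 1.6942
```

Call:
jog_arm([
  {"xyz": [0,0,0],"rot": [0.05,0,0],"grip": 1},
  {"xyz": [0,0,0],"rot": [0,0,0],"grip": 1},
])

```text
clock: 22.88
eef_pos: [527.3, 85.8, 105.3]
orientation: [[0.001, -0.22, -0.976], [-0.0, -0.976, 0.22], [-1.0, -0.0, -0.001]]
wrist_force: [-1.6, -1.0, 9.2]
width: 0.534
```

Run:
```python
from h import *
tq()
```

```text
22.875 z 105.27 Fz 9.2 Mz -0.02 tau6 0.161 q6 1.7446
22.925 z 105.28 Fz 9.4 Mz -0.039 tau6 -0.004 q6 1.7443
22.975 z 105.28 Fz 8.0 Mz -0.007 tau6 -0.045 q6 1.7442
23.025 z 105.27 Fz 8.6 Mz -0.067 tau6 -0.052 q6 1.7442
23.075 z 105.25 Fz 8.6 Mz -0.008 tau6 -0.053 q6 1.7442
```

Call:
jog_arm([
  {"xyz": [0,0,0],"rot": [0.05,0,0],"grip": 1},
  {"xyz": [0,0,0],"rot": [0,0,0],"grip": 1},
  {"xyz": [0,0,0],"rot": [0,0,0],"grip": 1},
])

```text
clock: 23.45
eef_pos: [527.2, 85.8, 105.3]
orientation: [[0.001, -0.268, -0.963], [0.0, -0.963, 0.268], [-1.0, -0.0, -0.001]]
wrist_force: [-1.7, -0.5, 8.9]
width: 0.535
```

Run:
```python
from h import *
tq(2)
```

```text
23.45 z 105.25 Fz 8.9 Mz -0.04 tau6 -0.041 q6 1.7942
23.5 z 105.25 Fz 7.9 Mz -0.03 tau6 -0.043 q6 1.7942
```

Call:
jog_arm([
  {"xyz": [0,0,0],"rot": [0.05,0,0],"grip": 1},
  {"xyz": [0,0,0],"rot": [0,0,0],"grip": 1},
  {"xyz": [0,0,0],"rot": [0,0,0],"grip": 1},
])

```text
clock: 23.88
eef_pos: [527.1, 85.8, 105.3]
orientation: [[0.001, -0.315, -0.949], [0.0, -0.949, 0.315], [-1.0, -0.0, -0.001]]
wrist_force: [-1.8, -1.2, 9.4]
width: 0.536
```

Run:
```python
from h import *
tq(2)
```

```text
23.875 z 105.26 Fz 9.4 Mz 0.011 tau6 0.003 q6 1.8441
23.925 z 105.26 Fz 8.7 Mz -0.031 tau6 0.003 q6 1.8441
```

Call:
jog_arm([
  {"xyz": [0,0,0],"rot": [0.05,0,0],"grip": 1},
  {"xyz": [0,0,0],"rot": [0,0,0],"grip": 1},
  {"xyz": [0,0,0],"rot": [0,0,0],"grip": 1},
])

```text
clock: 24.3
eef_pos: [527.0, 85.8, 105.2]
orientation: [[0.0, -0.362, -0.932], [-0.0, -0.932, 0.362], [-1.0, -0.0, -0.0]]
wrist_force: [-1.6, -0.8, 9.7]
width: 0.537
```

Run:
```python
from h import *
tq(2)
```

```text
24.3 z 105.21 Fz 9.7 Mz 0.241 tau6 0.182 q6 1.8938
24.35 z 105.24 Fz 8.9 Mz 0.141 tau6 0.182 q6 1.8938
```

The torque is now rising steeply, at about 0.2 N m. One small step more.

Call:
jog_arm([
  {"xyz": [0,0,0],"rot": [0.012,0,0],"grip": 1},
  {"xyz": [0,0,0],"rot": [0,0,0],"grip": 1},
  {"xyz": [0,0,0],"rot": [0,0,0],"grip": 1},
])

```text
clock: 24.72
eef_pos: [527.0, 85.8, 105.2]
orientation: [[0.001, -0.373, -0.928], [-0.0, -0.928, 0.373], [-1.0, 0.0, -0.001]]
wrist_force: [-2.7, -0.5, 9.2]
width: 0.535
```

Run:
```python
from h import *
tq(4)
```

```text
24.725 z 105.23 Fz 9.2 Mz 0.538 tau6 0.529 q6 1.9052
24.775 z 105.22 Fz 8.6 Mz 0.484 tau6 0.528 q6 1.9052
24.825 z 105.23 Fz 8.3 Mz 0.586 tau6 0.528 q6 1.9053
24.875 z 105.21 Fz 8.6 Mz 0.542 tau6 0.529 q6 1.9053
```

The stop was stiffer than I expected: that step reached about 0.53 N m. I relax it straight away, well below hand-tight's upper bound.

Call:
jog_arm([
  {"xyz": [0,0,0],"rot": [-0.009,0,0],"grip": 1},
  {"xyz": [0,0,0],"rot": [0,0,0],"grip": 1},
])

```text
clock: 25.12
eef_pos: [527.0, 85.9, 105.2]
orientation: [[0.0, -0.365, -0.931], [0.0, -0.931, 0.365], [-1.0, -0.0, -0.0]]
wrist_force: [-1.8, -0.8, 9.5]
width: 0.54
```

Run:
```python
from h import *
tq(3); s=st()
```

```text
25.125 z 105.2 Fz 9.5 Mz -0.085 tau6 -0.12 q6 1.8972
25.175 z 105.21 Fz 9.1 Mz -0.075 tau6 -0.083 q6 1.8972
25.225 z 105.23 Fz 9.4 Mz -0.046 tau6 -0.076 q6 1.8972
t 25.23 tcp [527.   85.8 105.2] x [ 5.e-04  1.e-04 -1.e+00] y [-3.655e-01 -9.308e-01 -3.000e-04] yaw_y -111.44 F [-3.13  0.47  9.35] M [-0.069  0.486 -0.046] w 49.7 q [-0.048  0.334  1.729  0.     1.078  1.897]
```

Call:
jog_arm([
  {"xyz": [0,0,0],"rot": [0.003,0,0],"grip": 1},
  {"xyz": [0,0,0],"rot": [0,0,0],"grip": 1},
])

```text
clock: 25.48
eef_pos: [527.0, 85.8, 105.2]
orientation: [[0.0, -0.368, -0.93], [-0.0, -0.93, 0.368], [-1.0, -0.0, -0.0]]
wrist_force: [-2.4, 0.5, 8.6]
width: 0.532
```

Run:
```python
from h import *
tq(3)
```

```text
25.475 z 105.23 Fz 8.6 Mz 0.098 tau6 0.159 q6 1.8999
25.525 z 105.23 Fz 9.9 Mz 0.132 tau6 0.146 q6 1.8999
25.575 z 105.21 Fz 8.7 Mz 0.148 tau6 0.144 q6 1.8999
```

Call:
jog_arm([
  {"xyz": [0,0,0],"rot": [0.0015,0,0],"grip": 1},
  {"xyz": [0,0,0],"rot": [0,0,0],"grip": 1},
])

```text
clock: 25.82
eef_pos: [526.9, 85.9, 105.2]
orientation: [[0.0, -0.369, -0.929], [-0.0, -0.929, 0.369], [-1.0, -0.0, -0.0]]
wrist_force: [-1.7, 0.0, 9.7]
width: 0.538
```

Run:
```python
from h import *
tq(3)
```

```text
25.825 z 105.2 Fz 9.7 Mz 0.248 tau6 0.26 q6 1.9012
25.875 z 105.22 Fz 9.0 Mz 0.304 tau6 0.254 q6 1.9012
25.925 z 105.21 Fz 8.5 Mz 0.247 tau6 0.253 q6 1.9012
```

It now holds at 0.25 N m, hand-tight. I unload the downward push, open and lift clear.

Call:
jog_arm([
  {"xyz": [-1.2,0,0],"rot": [0,0,0],"grip": 1},
  {"xyz": [0,0,0],"rot": [0,0,0],"grip": 1},
  {"xyz": [0,0,0],"rot": [0,0,0],"grip": -0.4},
  {"xyz": [0,0,0],"rot": [0,0,0],"grip": -0.4},
  {"xyz": [0,0,0],"rot": [0,0,0],"grip": -0.4},
  {"xyz": [0,0,0],"rot": [0,0,0],"grip": -0.4},
  {"xyz": [-20,0,0],"rot": [0,0,0],"grip": -0.4},
  {"xyz": [-40,0,0],"rot": [0,0,0],"grip": -0.4},
  {"xyz": [-40,0,0],"rot": [0,0,0],"grip": -0.4},
  {"xyz": [0,0,0],"rot": [0,0,0],"grip": -0.4},
  {"xyz": [0,0,0],"rot": [0,0,0],"grip": -0.4},
])

```text
clock: 27.3
eef_pos: [526.5, 85.7, 205.1]
orientation: [[-0.001, -0.374, -0.927], [0.0, -0.927, 0.374], [-1.0, 0.0, 0.001]]
wrist_force: [-0.1, -0.3, -0.5]
width: 0.706
```

Run:
```python
from h import *
s=st(); c=calibration("wrist"); a=snapshot("wrist"); b=snapshot("scene")[140:240,210:340]
cv2.imwrite("pics/w8.png",cv2.resize(a[80:280,130:390],None,fx=3,fy=3));cv2.imwrite("pics/s8.png",cv2.resize(b,None,fx=5,fy=5,interpolation=cv2.INTER_CUBIC))
print(proj(c,[[527,85.8,130]]))
g=a
```

```text
t 27.3 tcp [526.5  85.7 205.1] x [-8.e-04  0.e+00 -1.e+00] y [-3.744e-01 -9.273e-01  2.000e-04] yaw_y -111.99 F [-0.09 -0.32 -0.53] M [0.086 0.025 0.006] w 65.7 q [-0.048  0.239  1.595  0.     1.308  1.907]
[[258.56665413 201.1705263 ]]
```

View pics/w8.png

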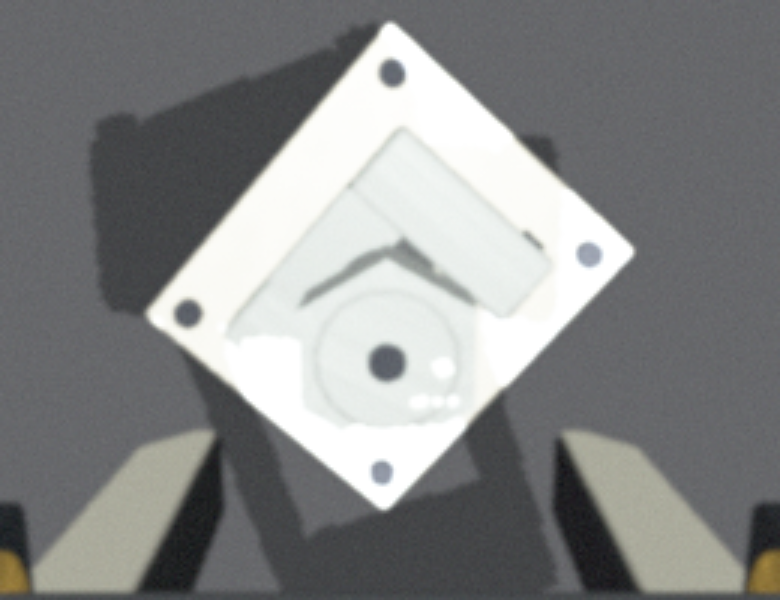

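View pics/s8.png

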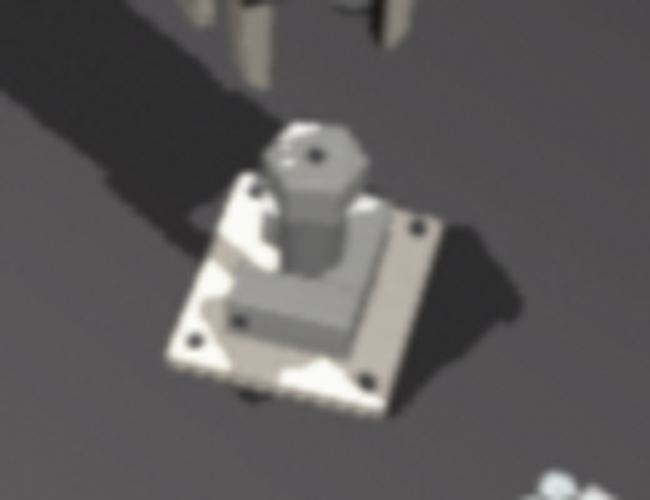

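The nut sits level and centred on the column (wrist crop (387,362)) with no gap or ring visible, and the gripper is clear. I hand in.

Run:
```python
from h import *
print(ctrl.sign_off())
```

```text
the job is handed in; nothing more can be done
None
```

The cap nut is on the column, seated at the shoulder and let go, but during the final tightening the torque briefly passed the 0.5 N m limit. I handed the job in at about 27 s.

- **Overshoot:** torque was about 0.2 N m, and a final 0.012 rad step took it to about 0.53 N m. Individual moment readings ran from 0.48 to 0.59, and it stayed there for up to about 0.4 s. I backed off at once and re-tightened to 0.25 N m, where the nut was left. The 0.5 limit was therefore slightly exceeded for a moment.
- **Finding the thread start:** I picked the silver aluminium nut, not the pink, blue or teal ones, and set it level on the neck. I turned it counter-clockwise under about 7 N. It dropped after roughly 45–50°, and the thread caught again about 4.5 mm lower.
- **Running it on:** it then took about 189° clockwise. The ring was pushed flush, and the height settled at the shoulder before the torque rose steeply.
- **Last checks:** in the final pictures the nut sits level and centred with no ring or gap visible. The gripper was open and 100 mm clear, with wrist force near zero. My moves kept away from the bottle, rack and beaker, but I took no final picture of them.

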